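# Open the spring-bolted toy display case

## Task

Open up the glass display case so that it can be restocked: draw the red-handled spring bolt back until you feel it reach its stop, and with the bolt held clear swing the door wide open, to about a right angle or more, then let the bolt spring out again and leave the door standing open. The case only stands on the counter, so do not drag or tip it, and leave the rest of the stock where it is.

Things in the scene. Friction and masses are not known exactly. Their poses are not given: they have to be found in the camera images.
- case: Glazed display case standing loose on the counter: black base and roof, clear panes, model cars inside. About 5 kg: a sideways pull of about 25 to 40 N at bolt height starts to slide or tip it. 235 mm deep (its x), 280 mm wide (its y), 243 mm high. Origin: on the counter under its middle, 125 mm behind the front face; its -x axis points out of the front, where the door is; z is up.
- case_hinge (a point): Point on the door's vertical hinge line, fixed to the case at its front left corner as seen from in front (125 mm to -x, 139 mm to +y of the case's origin), 245 mm above the counter, just above the roof. The door turns about the vertical line through it.
- door (a joint): Door angle, rad: 0 shut, growing to its limit 1.9 as the free edge swings out of the front (clockwise about the hinge line seen from above). Clear pane in an aluminium frame 243 wide, 204 high, 15 mm thick, lower edge 23 mm above the counter. Light friction (0.1 N m): it stays where it is left. It cannot open while the bolt is in its keeper on the fixed jamb.
- bolt (a joint): How far the spring bolt is drawn back, m: 0 at rest (in the keeper), growing as it slides level along the door face, in a steel barrel near the door's top, towards the hinge line (case +y while shut). Its spring pulls back with 4 N at rest and 2 N more per 10 mm. It leaves the keeper after about 20 mm; some way further on is a hard stop, to be felt. Let go, it springs back to 0.
- bolt_grip (a point): Grip point of the bolt's upright red handle, a round 15 mm sleeve from 30 mm below this point to 20 mm above it. It moves with bolt and door. At rest: 155 mm to -x, 15 mm to -y and 245 mm above the case's origin, so 30 mm in front of the door face and 154 mm from the hinge line along the door. Barrel and keeper end 26 mm below it.
- puzzle: Blue puzzle box lying on the roof of the case, 110 x 160 x 45 mm, origin under its middle. Leave it there.
- bubbles: Green bubble bottle with a yellow cap, 56 mm diameter, 170 mm high, origin under its middle. Leave it standing.
- bucket: Red toy bucket, 144 mm across the rim, 125 mm high, origin under its middle. Leave it.
- crayon_tin: Flat red and yellow crayon tin, 134 x 204 x 38 mm, origin under its middle. Leave it.
- truck: Toy truck with a yellow cab and a green body, 160 x 70 x 84 mm, origin under its middle. Leave it.
- marbles: Green glass jar with a blue lid, 84 mm diameter, 110 mm high, origin under its middle. Leave it standing.
Not all that is in view belongs to the job. What is shaped like the puzzle but purple is not meant.

How it is judged:
By the outcome, as a careful person would: the job done as asked, in the order asked, and still so for the second after the job is handed in, with the robot touching nothing.
It also fails if it takes over 54 s, if anything falls off the work surface, if the arm or the gripper's body presses on something with over 40 N, if the wrist force passes 120 N, or if a joint passes its speed limit or range.

## Robot

A 7-joint arm with a two-finger parallel gripper is mounted at the origin on the work surface. World frame = base frame: x ahead of the robot, y to its left, z up, the work surface at z = 0. Lengths are in m, angles in rad, forces in N, time in s.
With the tool pointing down it reaches from about 0.35 to 0.9 m from the base axis. Payload 8.1 kg.
Tool frame: the origin (TCP) lies at the very end of the fingers, on their centre line; the grasp point (between the pads) lies 19 mm behind it; z points along the fingers, y is the line along which they close (so a half turn about z gives the same grasp; the last joint's range is limited). The gripper opens to 92 mm and grips with 3 to 60 N. Pads are 19 mm wide; open, the fingers measure 130 mm over their backs; the gripper's body (75 mm by 190 mm) begins 47 mm behind the grasp point.
Start: joints at [-1.258, 0.434, 0.025, 1.573, -0.012, 1.134, -0.075], TCP at [0.252, 0.572, 0.227] pointing down, gripper open.
Joint ranges: [-2.62, 2.62], [-0.44, 2.09], [-1.27, 1.32], [0.08, 2.57], [-1.32, 4.46], [0.12, 2], [-2.74, 2.74]. Speed limits (rad/s): [2.22, 2.22, 3.01, 3.01, 3.14, 3.14, 3.14].

## Interface

Orientations are given as a rotation vector (axis times angle).
In Python, from cell import observe, get_image, sign_off, find_in, trace, place_of gives the robot as it stands. The module is installed in compiled form; this text tells all that it offers.
- The arm moves only by the shell command python3 -m handwheel 'ROWS' [OPENING] [FORCE]. ROWS is JSON, a list of rows, each a list of 6 numbers: the shift along the tool's x, y, z each as a share of 0.02 m, from -1 to 1, then the turn, a rotation vector about the tool's x, y, z each as a share of 4 degrees, from -1 to 1. A call has 1 to 8 rows; each row shifts and turns the commanded pose from where the row before left it, along the tool's axes as they then stand; what a row does not reach is not made up. A row lasts 1/12 s, in which the tool goes at most 41.7 mm and 7.16 degrees, less where a joint would pass 70% of its speed; a pose out of reach is approached as far as the arm can. A call with a number of a shift or a turn outside -1 to 1 is refused whole. A call with a gripper value outside its range is refused whole. OPENING is the opening, from 0 (shut) to 1 (fully open), set as the call begins (- or left out, the last holds). The fingers move at their own pace and stop on an object; FORCE is the grip in N (left out, the last holds). Time passes only in rows, so rows that do not move let the fingers close. It gives the time, the measured TCP pose, the force, the opening and the grip force at its end, in the units of the state.
- observe(): the state, without advancing time (a new reading comes with each control period).
- get_image(name): name is "scene" or "side" or "wrist"; returns a dict with "image" (480x640x3 uint8, red, green, blue), "fx", "fy", "cx", "cy" (pixels), "position" and "orientation" of the camera in the world. Camera axes: x right, y down, z forward; pixel columns grow to the right and rows downward; lengths in m; the calibration is good to about 2 mm. A picture is of the moment at which its call begins. There is no depth.
- sign_off(): hands the job in; it is judged then, once.
Trained networks look in the newest picture that a camera, given by its name, has taken for a name from the list of things; names that differ only in an ending like _2 or _b are one class to them, and where a whole thing is asked for, a point or a joint stands for the part that bears it (a point fixed in the world has none). Each returns a list of dicts, best first, with "score" (0 to 1); they miss things now and then, are a little off and sometimes report something else, mostly with a low value. They report only what shows in the picture. A call takes as long as a camera call. They do not tell look-alikes from the thing itself.
- find_in(label, camera): "rect" ([centre column, centre row, width, height] as shares, 0 to 1, of the picture: columns of its width, rows of its height, round what is visible of it).
- trace(label, camera): "region" (480x640 bool, what is visible of it) and "rect" ([centre column, centre row, width, height] as shares, 0 to 1, of the picture: columns of its width, rows of its height, round what is visible of it).
- place_of(label, camera): "point" ([column, row] as shares, 0 to 1, of the picture: columns of its width, rows of its height: a listed point, or the origin of a listed thing).
The state is a dict: "clock": time; "joints": joint angles; "dq": joint speeds; "joint_efforts": joint torques, N m; "position": TCP position; "ee_rot": TCP orientation; "force": force on the tool from outside, world axes, zero at the start; "ft_torque": the same for the moment, N m; "width": opening from 0.0 (shut) to 1.0 (fully open); "gripper_force": force on a finger pad.
Only numpy, scipy, OpenCV 4.12 (cv2) and the standard library are available. Lean on these libraries where they do the work, as an engineer would, in place of code of your own. Each camera call takes 0.05 s, during which the arm holds its last target. There are 200 camera calls.

## Working session

There is one attempt and no reset: what is moved stays moved. The work goes in short steps, Python scripts to look and compute and a shell command to move; the robot and the scene stay as the last step left them, time stands still between calls to the robot, and variables do not carry over. Pictures are saved under pics/ and viewed, at most 10 in all, crops included, and the job is handed in when it is done.

```bash
mkdir -p pics; cat > h.py <<'E'
import numpy as np,cv2
from scipy.spatial.transform import Rotation as R
from cell import *
def cam(n,save=None):
    c=get_image(n)
    if save: cv2.imwrite('pics/'+save,c['image'][:,:,::-1])
    return c
def rot(c):
    o=np.array(c['orientation'])
    return o if o.shape==(3,3) else (R.from_rotvec(o) if o.size==3 else R.from_quat(o)).as_matrix()
def ray(c,p):
    d=rot(c)@np.array([(p[0]*640-c['cx'])/c['fx'],(p[1]*480-c['cy'])/c['fy'],1]); return np.array(c['position']),d/np.linalg.norm(d)
def atz(c,p,z):
    o,d=ray(c,p); return o+d*(z-o[2])/d[2]
def proj(c,X):
    q=rot(c).T@(np.array(X)-c['position']); return [q[0]/q[2]*c['fx']+c['cx'],q[1]/q[2]*c['fy']+c['cy']]
def tri(rays):
    A=0;b=0
    for o,d in rays:
        P=np.eye(3)-np.outer(d,d);A=A+P;b=b+P@o
    return np.linalg.solve(A,b)
E
python3 - <<'E'
from h import *
for n in ['scene','side']:
    c=cam(n,n+'0.png'); print(n,c['position'],c['orientation'],c['fx'])
    for l,z in [('case',0),('case_hinge',.245),('bolt_grip',.245),('puzzle',.243),('bubbles',0),('bucket',0),('crayon_tin',0),('truck',0),('marbles',0)]:
        for r in place_of(l,n)[:3]:
            p=r['point'];print(l,round(r['score'],2),np.round(np.array(p)*[640,480]),atz(c,p,z).round(3))
s=observe();print(s['position'],s['ee_rot'],s['clock'])
E
```

```text
scene [ 1.48915856 -0.66831454  0.94039371] [-1.90605947 -1.07332463  0.5796556 ] 515.1168064657206
case_hinge 0.9 [330. 251.] [ 0.616 -0.076  0.245]
bolt_grip 0.45 [279. 231.] [ 0.467 -0.137  0.245]
puzzle 0.94 [341. 249.] [ 0.62  -0.046  0.243]
puzzle 0.73 [240. 275.] [ 0.59  -0.305  0.243]
bucket 0.88 [476. 267.] [0.621 0.481 0.   ]
crayon_tin 0.88 [459. 236.] [0.457 0.571 0.   ]
truck 0.57 [402. 253.] [0.437 0.334 0.   ]
marbles 0.72 [120. 348.] [ 0.411 -0.576  0.   ]
side [-0.4924956  -1.17498821  1.30882366] [-2.10433501  0.77310432 -0.36932838] 561.5470247249536
case 0.58 [388. 296.] [ 0.571 -0.253  0.   ]
bolt_grip 0.53 [346. 230.] [ 0.487 -0.125  0.245]
puzzle 0.63 [404. 242.] [ 0.586 -0.284  0.243]
puzzle 0.62 [259. 267.] [ 0.175 -0.091  0.243]
puzzle 0.56 [320. 347.] [ 0.112 -0.443  0.243]
bubbles 0.7 [298. 213.] [0.647 0.332 0.   ]
bucket 0.75 [263. 198.] [0.605 0.517 0.   ]
crayon_tin 0.59 [227. 205.] [0.457 0.571 0.   ]
crayon_tin 0.58 [267. 196.] [0.624 0.52  0.   ]
crayon_tin 0.45 [432. 377.] [ 0.422 -0.572  0.   ]
truck 0.7 [255. 237.] [0.422 0.316 0.   ]
marbles 0.55 [430. 380.] [ 0.41  -0.576  0.   ]
[0.25247141 0.57176561 0.22674498] [-6.48520101e-01 -3.07391786e+00 -7.51668193e-05] 1.0
```

View pics/scene0.png

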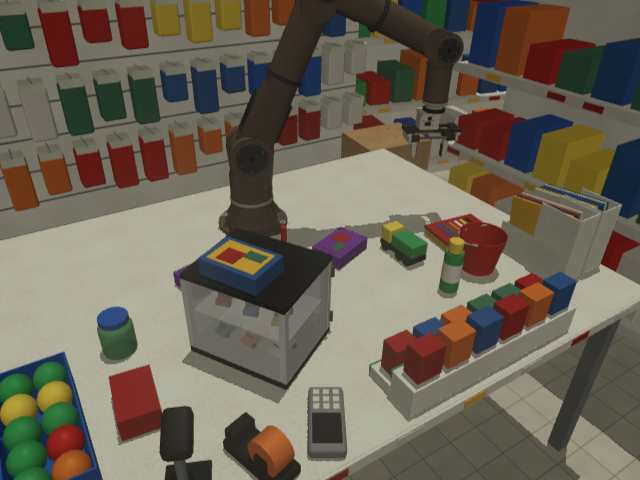

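View pics/side0.png

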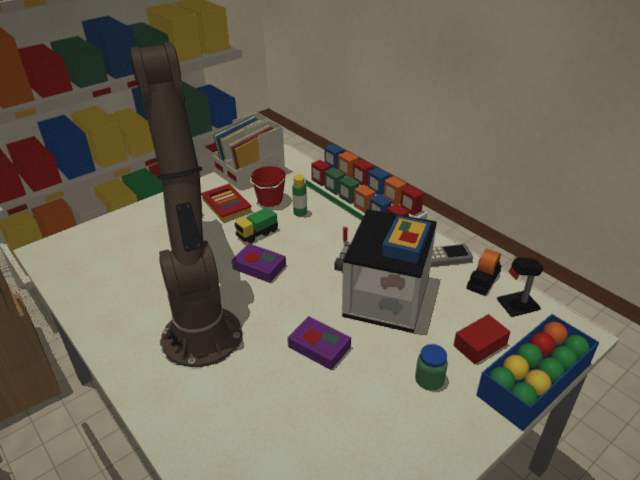

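```bash
python3 - <<'E'
from h import *
c1=cam('scene');c2=cam('side')
g=np.zeros((600,800,3),np.uint8)
a=cv2.resize(c1['image'][215:395,175:345],None,fx=2.3,fy=2.3,interpolation=cv2.INTER_CUBIC)
b=cv2.resize(c2['image'][200:335,325:450],None,fx=3.2,fy=3.2,interpolation=cv2.INTER_CUBIC)
g[:a.shape[0],:a.shape[1]]=a; g[:b.shape[0],400:400+b.shape[1]]=b[:,:400]
cv2.imwrite('pics/crop1.png',g[:440,:,::-1])
for n,c in (('scene',c1),('side',c2)):
  im=c['image'].astype(int); m=(im[:,:,0]>110)&(im[:,:,1]<70)&(im[:,:,2]<70)
  lo=(270,222,300,245) if n=='scene' else (338,222,355,245)
  mm=np.zeros_like(m);mm[lo[1]:lo[3],lo[0]:lo[2]]=1; ys,xs=np.where(m&mm);print(n,xs.mean(),xs.min(),xs.max(),ys.min(),ys.max(),len(xs))
R_=[]
for n,c in (('scene',c1),('side',c2)):
  r=place_of('bolt_grip',n)
  print([(x['score'],np.array(x['point'])*[640,480]) for x in r[:2]])
  if r: R_.append(ray(c,r[0]['point']))
if len(R_)==2: print(tri(R_))
E
```

```text
scene 283.0 281 285 225 228 16
side 344.8333333333333 344 346 227 229 6
[(0.64, array([278.208, 235.008]))]
[(0.73, array([427.328, 379.392])), (0.56, array([342.784, 229.008]))]
[ 0.4373331  -0.35413962  0.11378571]
```

View pics/crop1.png

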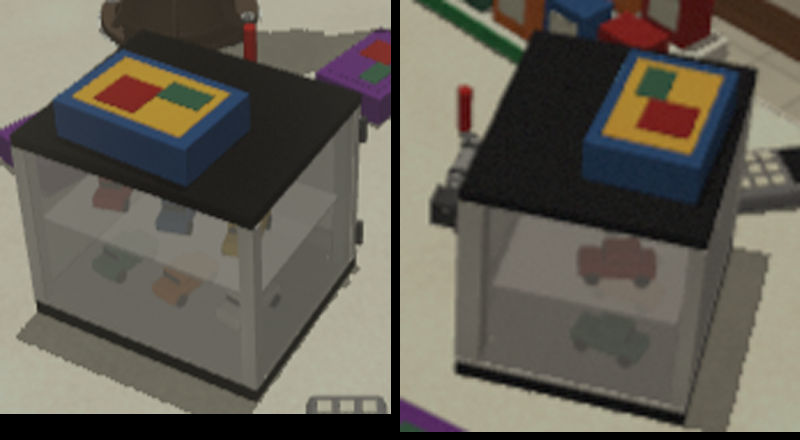

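```bash
python3 - <<'E'
from h import *
from scipy.optimize import least_squares
c1=cam('scene');c2=cam('side')
S=[(182.8,275.9),(235.9,228.9),(332.4,257.2),(285,311.5)]
D=[(368.8,210.9),(435.9,221.9),(420.3,275.9),(344.4,261.6)]
for c,P in((c1,S),(c2,D)):
  for p in P: print(atz(c,(p[0]/640,p[1]/480),.243).round(3))
K=[(-.125,.14,.243),(.11,.14,.243),(.11,-.14,.243),(-.125,-.14,.243)]
def W(q,X): 
  c,s=np.cos(q[2]),np.sin(q[2]);return [q[0]+c*X[0]-s*X[1],q[1]+s*X[0]+c*X[1],X[2]]
obs=[]
for c,P in((c1,S),(c2,D)):
  for p in P:
    w=atz(c,(p[0]/640,p[1]/480),.243)
    k=min(K,key=lambda k:np.hypot(*(np.array(W((.572,-.255,np.radians(-55)),k))-w)[:2])); obs.append((c,k,p))
G=(-.155,-.015)
obs+=[(c1,G+(.265,),(283.7,224.5)),(c1,G+(.218,),(284,241)),(c2,G+(.265,),(345,227.2)),(c2,G+(.218,),(346,240.6))]
f=lambda q:np.concatenate([np.array(proj(c,W(q,k)))-p for c,k,p in obs])
r=least_squares(f,(.572,-.255,-.96),loss='soft_l1');q=r.x
print(q,np.degrees(q[2]),f(q).reshape(-1,2).round(1).tolist())
print('hinge',W(q,(-.125,.139,.245)),'grip',W(q,G+(.245,)))
print('grip tri',tri([ray(c1,(283.8/640,232/480)),ray(c2,(345.5/640,233/480))]))
s=observe();print(R.from_rotvec(s['ee_rot']).as_matrix().round(3))
E
```

```text
[ 0.528 -0.419  0.243]
[ 0.398 -0.229  0.243]
[ 0.638 -0.084  0.243]
[ 0.756 -0.28   0.243]
[ 0.621 -0.093  0.243]
[ 0.741 -0.28   0.243]
[ 0.503 -0.425  0.243]
[ 0.382 -0.235  0.243]
[ 0.57496102 -0.25744794 -1.01948509] -58.41219306192471 [[-4.4, -2.5], [0.5, -1.9], [0.1, -2.6], [-0.2, -1.5], [-1.4, -2.8], [1.7, -1.6], [2.2, -1.6], [-0.4, -3.0], [-0.6, 1.6], [-0.5, 0.5], [1.1, 0.1], [-0.2, -1.5]]
hinge [np.float64(0.6278909781244109), np.float64(-0.07815929555922074), 0.245] grip [np.float64(0.4809937216907519), np.float64(-0.13327005723299745), 0.245]
grip tri [ 0.47914994 -0.13177625  0.24424473]
[[-0.915  0.404  0.   ]
 [ 0.404  0.915  0.   ]
 [ 0.     0.    -1.   ]]
```

Candidates for the bolt handle: the upright red sleeve at scene (284,232) / side (345,233). The red bucket (480,248) and the red box (135,403) are plainly different things. The purple boxes at scene (340,245), (180,275) are decoys for the blue puzzle on the roof. The crop confirms a red sleeve above a steel barrel on the front face, with hinges at the scene's right-hand corner. I choose that sleeve.

```bash
python3 -m handwheel '[[0,0,-0.9,0,0,0.95],[0,0,-0.9,0,0,0.95],[0,0,-0.9,0,0,0.95],[0,0,-0.9,0,0,0.95],[0,0,-0.9,0,0,0.95],[0,0,-0.9,0,0,0.95],[0,0,-0.9,0,0,0.95],[0,0,-0.4,0,0,0.95]]' 1
python3 -m handwheel '[[-0.9,-0.22,0,0,0,0.95],[-0.9,-0.22,0,0,0,0],[-0.9,-0.22,0,0,0,0],[-0.9,-0.22,0,0,0,0],[-0.9,-0.22,0,0,0,0],[-0.9,-0.22,0,0,0,0],[-0.9,-0.22,0,0,0,0],[-0.9,-0.22,0,0,0,0]]'
python3 -m handwheel '[[-0.9,-0.22,0,0,0,0],[-0.9,-0.22,0,0,0,0],[-0.9,-0.22,0,0,0,0],[-0.9,-0.22,0,0,0,0],[-0.9,-0.22,0,0,0,0],[-0.9,-0.22,0,0,0,0],[-0.9,-0.22,0,0,0,0],[-0.9,-0.22,0,0,0,0]]'
python3 -m handwheel '[[-0.9,-0.22,0,0,0,0],[-0.9,-0.22,0,0,0,0],[-0.9,-0.22,0,0,0,0],[-0.9,-0.22,0,0,0,0],[-0.9,-0.22,0,0,0,0],[-0.9,-0.22,0,0,0,0],[-0.9,-0.22,0,0,0,0],[-0.9,-0.22,0,0,0,0]]'
python3 - <<'E'
from h import *
s=observe();M=R.from_rotvec(s['ee_rot']).as_matrix()
print(s['joints'],M.round(3),M.T@(np.array([.480,-.1325,.35])-s['position'])/.02)
E
```

```text
clock: 1.97
position: [0.2527, 0.5724, 0.3634]
ee_rot: [-1.436, -2.794, -0.005]
force: [0.2, -0.0, 0.5]
width: 0.998
gripper_force: 0.0
clock: 2.63
position: [0.3002, 0.4304, 0.3608]
ee_rot: [-1.524, -2.747, -0.0]
force: [-0.6, -0.2, -0.4]
width: 0.999
gripper_force: 0.0
clock: 3.3
position: [0.3466, 0.2894, 0.3608]
ee_rot: [-1.524, -2.747, -0.001]
force: [0.4, -1.1, 0.6]
width: 1.005
gripper_force: 0.0
clock: 3.97
position: [0.3929, 0.1486, 0.3609]
ee_rot: [-1.524, -2.747, -0.001]
force: [-0.2, -0.1, -0.4]
width: 0.998
gripper_force: 0.0
[-0.92372616 -0.03013465  0.4294771   1.82934272  0.0125394   1.33923
  0.0606326 ] [[-0.529  0.848  0.   ]
 [ 0.848  0.529  0.001]
 [ 0.     0.    -1.   ]] [-14.22716129  -3.74591255   0.53650332]
```

```bash
python3 -m handwheel '[[-0.9,-0.24,0,0,0,0],[-0.9,-0.24,0,0,0,0],[-0.9,-0.24,0,0,0,0],[-0.9,-0.24,0,0,0,0],[-0.9,-0.24,0,0,0,0],[-0.9,-0.24,0,0,0,0],[-0.9,-0.24,0,0,0,0],[-0.9,-0.24,0,0,0,0]]'
python3 -m handwheel '[[-0.9,-0.24,0,0,0,0],[-0.9,-0.24,0,0,0,0],[-0.9,-0.24,0,0,0,0],[-0.9,-0.24,0,0,0,0],[-0.9,-0.24,0,0,0,0],[-0.9,-0.24,0,0,0,0],[-0.9,-0.24,0,0,0,0],[0,0,0.5,0,0,0]]'
python3 - <<'E'
from h import *
s=observe();M=R.from_rotvec(s['ee_rot']).as_matrix()
print(s['joints'],M.round(3),s['position'],M.T@(np.array([.480,-.1325,.35])-s['position'])/.02)
c=cam('wrist','w1.png'); print(proj(c,[.48,-.1325,.265]),c['position'])
for r in place_of('bolt_grip','wrist'): p=r['point'];print(r['score'],np.array(p)*[640,480],atz(c,p,.245))
im=c['image'].astype(int); m=((im[:,:,0]>90)&(im[:,:,1]<60)&(im[:,:,2]<60)).astype(np.uint8)
n,l,st,ce=cv2.connectedComponentsWithStats(m)
for i in range(1,n):
  if st[i,4]>60: print(st[i],ce[i])
E
```

```text
clock: 4.63
position: [0.4365, 0.0061, 0.3609]
ee_rot: [1.524, 2.747, 0.001]
force: [0.6, 0.9, -0.5]
width: 1.0
gripper_force: 0.0
clock: 5.3
position: [0.4755, -0.1215, 0.3521]
ee_rot: [1.528, 2.741, 0.0]
force: [-0.8, -0.4, 1.0]
width: 1.003
gripper_force: 0.0
[-0.54677643  0.1250936   0.79551179  1.7303349  -0.09126334  1.32076881
  0.82089759] [[-0.526  0.851  0.003]
 [ 0.851  0.526 -0.002]
 [-0.003  0.002 -1.   ]] [ 0.47554375 -0.12148233  0.35212629] [-0.58538559 -0.10041017  0.10799285]
[np.float64(321.09239412578785), np.float64(263.18671980369743)] [ 0.4310552  -0.05210101  0.5094611 ]
0.74 [322.112 251.712] [ 0.47992187 -0.1310369   0.245     ]
[  73  156   45   50 1671] [ 94.82166367 180.54278875]
[311 232  21  39 637] [320.93092622 251.75981162]
[612 276  28  30 318] [629.59748428 292.87421384]
```

View pics/w1.png

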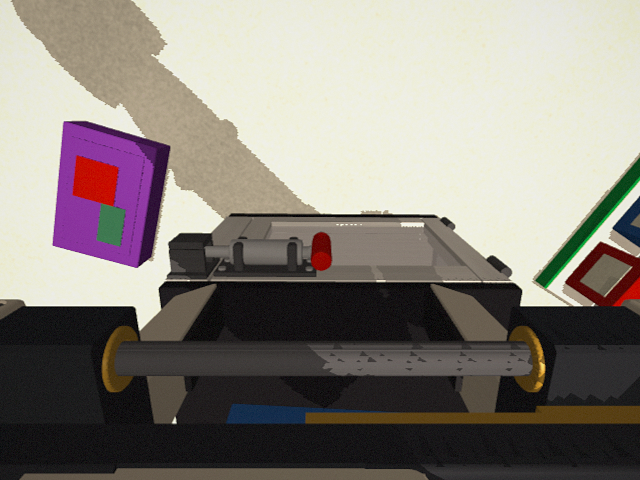

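Wrist view: the red sleeve is at (321,252), right where the model predicts. The roof edge (row 282) is parallel to the fingers' line. Descending now.

```bash
python3 -m handwheel '[[-0.6,-0.1,0.5,0,0,0],[0,0,0.9,0,0,0],[0,0,0.9,0,0,0],[0,0,0.9,0,0,0],[0,0,0.9,0,0,0],[0,0,0.9,0,0,0],[0,0,0.8,0,0,0],[0,0,0,0,0,0]]'
python3 -m handwheel '[[0,0,0.1,0,0,0],[0,0,0,0,0,0],[0,0,0,0,0,0],[0,0,0,0,0,0],[0,0,0,0,0,0],[0,0,0,0,0,0]]' 0 25
python3 -m handwheel '[[0,0,0,0,0,0],[0,0,0,0,0,0],[0,0,0,0,0,0],[0,0,0,0,0,0],[0,0,0,0,0,0],[0,0,0,0,0,0]]'
```

```text
clock: 6.07
position: [0.4775, -0.1268, 0.2322]
ee_rot: [-1.519, -2.745, 0.002]
force: [-0.3, 0.7, -0.6]
width: 0.999
gripper_force: 0.0
clock: 6.57
position: [0.4796, -0.1286, 0.2332]
ee_rot: [1.523, 2.747, 0.001]
force: [-0.8, 0.3, 0.1]
width: 0.618
gripper_force: 0.0
clock: 7.07
position: [0.4793, -0.1286, 0.2327]
ee_rot: [-1.524, -2.747, 0.0]
force: [0.3, -0.1, -0.8]
width: 0.179
gripper_force: 0.4
```

```bash
python3 -m handwheel '[[0,0,0,0,0,0],[0,0,0,0,0,0],[0,0,0,0,0,0],[0,0,0,0,0,0]]'
python3 -m handwheel '[[0,0.25,0,0,0,0],[0,0.25,0,0,0,0],[0,0.25,0,0,0,0],[0,0.25,0,0,0,0],[0,0,0,0,0,0],[0,0,0,0,0,0]]'
```

```text
clock: 7.4
position: [0.4788, -0.1289, 0.2327]
ee_rot: [-1.524, -2.746, 0.001]
force: [-4.7, -2.2, 3.4]
width: 0.157
gripper_force: 25.0
clock: 7.9
position: [0.4955, -0.1184, 0.2326]
ee_rot: [-1.524, -2.746, 0.002]
force: [-8.7, -1.8, 5.6]
width: 0.153
gripper_force: 25.0
```

```bash
python3 -m handwheel '[[0,0.2,0,0,0,0],[0,0.2,0,0,0,0],[0,0,0,0,0,0],[0,0,0,0,0,0]]'
python3 -m handwheel '[[0,0.15,0,0,0,0],[0,0,0,0,0,0],[0,0,0,0,0,0]]'
python3 -m handwheel '[[0,0.1,0,0,0,0],[0,0,0,0,0,0],[0,0,0,0,0,0]]'
```

```text
clock: 8.23
position: [0.5019, -0.1145, 0.2326]
ee_rot: [-1.524, -2.745, 0.002]
force: [-9.3, -1.8, 7.4]
width: 0.157
gripper_force: 25.0
clock: 8.48
position: [0.5041, -0.113, 0.2326]
ee_rot: [-1.524, -2.744, 0.002]
force: [-9.7, -2.3, 7.7]
width: 0.157
gripper_force: 25.0
clock: 8.73
position: [0.5043, -0.1129, 0.2325]
ee_rot: [-1.525, -2.742, 0.005]
force: [-15.9, -4.6, 11.8]
width: 0.156
gripper_force: 25.0
```

The stop is felt at about 30 mm: a 2 mm command gave 0.2 mm of travel and +6 N. I back off slightly and swing along the arc.

```bash
python3 -m handwheel '[[0.1,-0.08,0,0,0,0.25],[0.21,0.066,0,0,0,0.5],[0.21,0.066,0,0,0,0.5],[0.21,0.066,0,0,0,0.5],[0.21,0.066,0,0,0,0.5],[0,0,0,0,0,0]]'
python3 -m handwheel '[[0.21,0.066,0,0,0,0.5],[0.21,0.066,0,0,0,0.5],[0.21,0.066,0,0,0,0.5],[0.21,0.066,0,0,0,0.5],[0,0,0,0,0,0]]'
cat > chk.py <<'E'
from h import *
s=observe();M=R.from_rotvec(s['ee_rot']).as_matrix();d=np.array([.6279,-.0782])-s['position'][:2]
print('hinge in tool',(M.T@[d[0],d[1],0]).round(4),'rad',np.hypot(*d).round(4),'yaw y',np.degrees(np.arctan2(M[1,1],M[0,1])).round(1),'az',np.degrees(np.arctan2(d[1],d[0])).round(1),'F tool',(M.T@s['force']).round(1),np.round(s['joints'],2),s['position'].__class__ and np.round(s['position'],4))
E
python3 chk.py
```

```text
clock: 9.23
position: [0.5001, -0.0925, 0.2326]
ee_rot: [-1.736, -2.615, 0.002]
force: [-9.7, -0.5, 8.5]
width: 0.159
gripper_force: 25.0
clock: 9.65
position: [0.4992, -0.0744, 0.2326]
ee_rot: [-1.913, -2.487, 0.002]
force: [-11.7, 0.5, 9.7]
width: 0.151
gripper_force: 25.0
hinge in tool [-0.0366  0.1234 -0.0005] rad 0.1287 yaw y 14.9 az -1.7 F tool [  3.5 -11.2  -9.7] [-0.61  0.28  0.83  1.9  -0.24  1.07  0.58] [ 0.4992 -0.0744  0.2326]
```

```bash
python3 -m handwheel '[[0.32,0.1,0,0,0,0.75],[0.32,0.1,0,0,0,0.75],[0.32,0.1,0,0,0,0.75],[0.32,0.1,0,0,0,0.75],[0.32,0.1,0,0,0,0.75],[0.32,0.1,0,0,0,0.75],[0.32,0.1,0,0,0,0.75],[0,0,0,0,0,0]]'; python3 chk.py
```

```text
clock: 10.32
position: [0.5094, -0.027, 0.2325]
ee_rot: [-2.334, -2.098, 0.001]
force: [-9.3, 3.4, 9.7]
width: 0.159
gripper_force: 25.0
hinge in tool [-0.0383  0.1233 -0.0005] rad 0.1291 yaw y -6.1 az -23.4 F tool [ 2.4 -9.6 -9.7] [-0.75  0.31  0.91  1.89 -0.28  1.08  0.17] [ 0.5094 -0.027   0.2325]
```

```bash
python3 -m handwheel '[[0.32,0.1,0,0,0,0.75],[0.32,0.1,0,0,0,0.75],[0.32,0.1,0,0,0,0.75],[0.32,0.1,0,0,0,0.75],[0.32,0.1,0,0,0,0.75],[0.32,0.1,0,0,0,0.75],[0.32,0.1,0,0,0,0.75],[0,0,0,0,0,0]]'; python3 chk.py;  python3 -m handwheel '[[0.32,0.1,0,0,0,0.75],[0.32,0.1,0,0,0,0.75],[0.32,0.1,0,0,0,0.75],[0.32,0.1,0,0,0,0.75],[0.32,0.1,0,0,0,0.75],[0.32,0.1,0,0,0,0.75],[0.32,0.1,0,0,0,0.75],[0,0,0,0,0,0]]'; python3 chk.py
```

```text
clock: 10.98
position: [0.5352, 0.0132, 0.2326]
ee_rot: [-2.676, -1.639, -0.0]
force: [-6.9, 6.8, 10.0]
width: 0.159
gripper_force: 25.0
hinge in tool [-0.0393  0.1242 -0.0004] rad 0.1302 yaw y -27.0 az -44.6 F tool [  2.9  -9.3 -10. ] [-0.84  0.39  0.98  1.83 -0.36  1.11 -0.19] [0.5352 0.0132 0.2326]
clock: 11.65
position: [0.5735, 0.0417, 0.2326]
ee_rot: [-2.93, -1.124, -0.001]
force: [-5.7, 10.8, 8.4]
width: 0.159
gripper_force: 25.0
hinge in tool [-0.0397  0.1255 -0.0004] rad 0.1316 yaw y -48.0 az -65.6 F tool [  3.  -11.8  -8.3] [-0.87  0.5   1.05  1.74 -0.47  1.18 -0.52] [0.5735 0.0417 0.2326]
```

```bash
python3 -m handwheel '[[0.32,0.1,0,0,0,0.75],[0.32,0.1,0,0,0,0.75],[0.32,0.1,0,0,0,0.75],[0.32,0.1,0,0,0,0.75],[0.32,0.1,0,0,0,0.75],[0.32,0.1,0,0,0,0.75],[0.32,0.1,0,0,0,0.75],[0,0,0,0,0,0]]'; python3 chk.py
python3 - <<'E'
from h import *
cam('scene','s2.png')
E
```

```text
clock: 12.32
position: [0.6193, 0.0544, 0.2327]
ee_rot: [-3.085, -0.573, -0.003]
force: [-2.3, 9.8, 7.0]
width: 0.155
gripper_force: 25.0
hinge in tool [-0.0395  0.1269 -0.0005] rad 0.1329 yaw y -69.0 az -86.3 F tool [  1.4 -10.   -7. ] [-0.84  0.62  1.11  1.63 -0.59  1.26 -0.82] [0.6193 0.0544 0.2327]
```

View pics/s2.png

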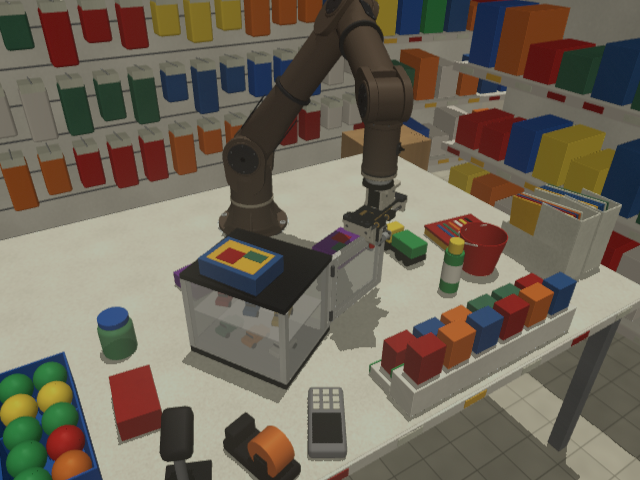

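Scene view: the door stands out at about a right angle (frame at (355,270)). The case and puzzle have not moved. Letting the bolt out now, then releasing.

```bash
python3 -m handwheel '[[0,-0.25,0,0,0,0],[0,-0.25,0,0,0,0],[0,-0.25,0,0,0,0],[0,-0.25,0,0,0,0],[0,-0.25,0,0,0,0],[0,-0.15,0,0,0,0],[0,0,0,0,0,0],[0,0,0,0,0,0]]'; python3 chk.py
python3 -m handwheel '[[0,0,0,0,0,0],[0,0,0,0,0,0],[0,0,0,0,0,0],[0,0,0,0,0,0],[0,0,0,0,0,0],[0,0,0,0,0,0],[0,0,0,0,0,0],[0,0,0,0,0,0]]' 0.75
python3 -m handwheel '[[0,0,0,0,0,0],[0,0,0,0,0,0],[0,0,0,0,0,0],[0,0,0,0,0,0],[0,0,0,0,0,0]]'
python3 -m handwheel '[[0,0,-0.3,0,0,0],[0,0,-0.5,0,0,0],[0,0,-0.8,0,0,0],[0,0,-0.9,0,0,0],[0,0,-0.9,0,0,0],[0,0,-0.9,0,0,0],[0,0,-0.9,0,0,0],[0,0,0,0,0,0]]'
python3 - <<'E'
from h import *
cam('wrist','w3.png')
E
```

```text
clock: 13.03
position: [0.6078, 0.0776, 0.2327]
ee_rot: [-3.088, -0.574, -0.001]
force: [-1.2, 4.9, 1.9]
width: 0.153
gripper_force: 25.0
hinge in tool [-0.0372  0.1526 -0.0002] rad 0.1571 yaw y -68.9 az -82.6 F tool [ 0.6 -5.  -1.9] [-0.9   0.61  1.13  1.65 -0.58  1.25 -0.86] [0.6078 0.0776 0.2327]
clock: 13.7
position: [0.6075, 0.0761, 0.2327]
ee_rot: [3.089, 0.571, 0.0]
force: [0.1, -0.4, 0.9]
width: 0.69
gripper_force: 0.0
clock: 14.12
position: [0.6075, 0.0763, 0.2327]
ee_rot: [-3.089, -0.572, 0.0]
force: [0.3, -0.5, -0.4]
width: 0.749
gripper_force: 0.0
clock: 14.78
position: [0.609, 0.0754, 0.3412]
ee_rot: [3.089, 0.571, 0.009]
force: [-0.4, -0.5, 0.0]
width: 0.749
gripper_force: 0.0
```

View pics/w3.png

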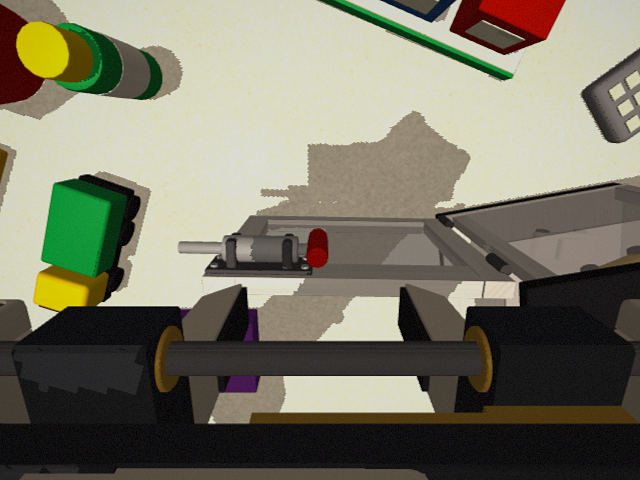

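Wrist view: the bolt is fully out (rod at (195,247), red sleeve at (317,248)). The door is parallel to the gripper at about 100° and nothing touches it.

```bash
python3 -m handwheel '[[0,0,0,0,0,0],[0,0,0,0,0,0],[0,0,0,0,0,0]]'; python3 -c "
from cell import sign_off;print(sign_off())"
```

```text
clock: 15.08
position: [0.6072, 0.0765, 0.3361]
ee_rot: [-3.089, -0.572, 0.002]
force: [-0.1, -0.3, -0.3]
width: 0.747
gripper_force: 0.0
the job is handed in; nothing more can be done
None
```

I drew the bolt back to its stop (felt at about 30 mm), swung the door open to about 100°, let the bolt spring out again, and handed the job in at 15 s with the arm clear; in the pictures, the case and the other stock had not moved.

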